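Clip the temperature sensor onto the water bath

TASK

Take the large sprung clip that carries the steel temperature probe, squeeze it open, and release it onto the wall of the steel water bath nearest the robot, near the middle of that wall. The clip must end upright and square on the wall, with its jaws well down over the rim on both sides of the wall and the probe hanging inside the bath. Leave the small plain clip where it stands.

Things in the scene. Friction and masses are not known exactly. Their poses are not given: they have to be found in the camera images.
- sensor_clip: Large grey plastic sprung clip, 90 g, 91 mm tall, standing jaws down, wings up; two halves on a steel pin (along y, 51 mm up). Origin: centre of its underside, between the shut jaws; z up; x is the opening direction, towards the half with the probe (away from the robot within 30 deg). Jaws 40 mm wide, take an edge 40 mm deep, foot lips 16 mm out. The frame is that of the half without probe.
- clip_wings (a point): Squeeze point: midway between the wings, 75 mm above the clip's origin. Wings 32 mm wide along y, 54 to 91 mm up, splayed: 42 mm over their tops at rest. Squeezed along x (12 N), they come to a firm stop with outer faces parallel, about 17 mm apart, jaw tips 29 mm apart and feet 2 mm higher. Let go, the spring shuts the jaws (4 N).
- probe_tip (a point): Lower end of the steel probe, an upright rod 8 mm thick, 48 mm long, with a black cap on top (60 mm up), fixed to the clip's +x half beside the jaw: 9 mm along x and 31 mm along y from the clip's origin, 4 mm above the table while the clip is shut.
- bath_rim (a point): Middle of the top edge of the near wall of the bath, a fixed open steel tank 200 mm deep, 260 mm wide (along y), 120 mm high, walls 6 mm thick. x points level across the wall into the bath (away from the robot within 15 deg), y along the wall, z up. A tube rack stands inside, 130 mm beyond this wall; a white control head on the far wall.
- small_clip: A similar but smaller plain clip without a probe, 60 mm tall, jaws 26 mm wide, standing upright; origin at the centre of its underside, x its opening direction. To be left alone.
Mind the look-alikes: they are no part of the job. Leave any orange look-alike of the sensor_clip alone.

How it is judged:
On the way:
1. the sensor clip is lifted, its underside over 100 mm above the table (height (world z) of sensor_clip above 0.1 m), for 0.1 s.
At the end, for the whole second after the job is handed in: Sensor clip on the near wall: origin 15 mm outside to 12 mm inside its middle plane, within 60 mm of its middle, underside 12 to 60 mm below the rim; upright and square within 14 deg; probe tip over 4 mm inside the wall's middle plane; at rest, released; small clip within 30 mm of its start (x of sensor_clip in the frame of bath_rim between -0.015 and 0.012 m and y of sensor_clip in the frame of bath_rim between -0.06 and 0.06 m and z of sensor_clip in the frame of bath_rim between -0.06 and -0.012 m and x of probe_tip in the frame of bath_rim above 0.004 m and angle between sensor_clip's own z axis and vertical below 0.25 rad and angle between the x axis of sensor_clip and the x axis of bath_rim, either way round below 0.25 rad and linear speed of sensor_clip below 0.02 m/s and contact force between sensor_clip and the fingers below 0.1 N and distance of small_clip from where it was at the start of the episode below 0.03 m); the robot touches nothing.
It fails at once if the small clip is moved by more than 30 mm (distance of small_clip from where it was at the start of the episode above 0.03 m).
It also fails if it takes over 37 s, if anything falls off the work surface, if the arm or the gripper's body presses on something with over 40 N, if the wrist force passes 120 N, or if a joint passes its speed limit or range.

ROBOT

A 6-joint arm with a two-finger parallel gripper is mounted at the origin on the work surface. World frame = base frame: x ahead of the robot, y to its left, z up, the work surface at z = 0. Lengths are in m, angles in rad, forces in N, time in s.
With the tool pointing down it reaches from about 0.375 to 0.9 m from the base axis. Payload 3.1 kg.
Tool frame: the origin (TCP) lies between the finger pads; the fingertips stand 8 mm ahead of it and the grasp point (between the pads) lies 11 mm behind it; z points along the fingers, y is the line along which they close (so a half turn about z gives the same grasp; the last joint's range is limited). The gripper opens to 85 mm and grips with 20 to 120 N. Pads are 22 mm wide; open, the fingers measure 114 mm over their backs; the gripper's body (76 mm by 85 mm) begins 54 mm behind the grasp point. The pads swing forward as they close: fully open they stand 13 mm farther back than shut.
Start: joints at [1.145, 0.527, 1.433, -0, 1.181, -0.178], TCP at [0.153, 0.606, 0.239] pointing down, gripper open.
Joint ranges: [-3.08, 3.08], [-0.75, 2.2], [0.22, 2.44], [-1.43, 4.57], [0, 2.65], [-2.85, 2.85]. Speed limits (rad/s): [2.79, 2.79, 3.14, 3.14, 3.14, 3.14].

INTERFACE

Orientations are given as a unit quaternion [x, y, z, w].
In Python, from station import readout, cams, sign_off gives the robot as it stands.
- The arm moves only by the tool send_rows, never from a script. Its argument "commands" is text: rows parted by semicolons, each of 5 numbers parted by spaces: the finger opening in mm, from 0 to 85.4, then the shift along the tool's x, y, z each as a share of 0.02 m, from -1 to 1, then the turn about the tool's z as a share of 4 degrees, from -1 to 1. In form: grip dx dy dz spin; .... A call has 1 to 20 rows; each row shifts and turns the commanded pose from where the row before left it, along the tool's axes as they then stand; what a row does not reach is not made up. A row lasts 1/12 s, in which the tool goes at most 41.7 mm and 7.16 degrees, less where a joint would pass 70% of its speed; a pose out of reach is approached as far as the arm can. A call with a number of a shift or a turn outside -1 to 1 is refused whole. A call with a gripper value outside its range is refused whole. The fingers move at their own pace and stop on an object; "grip_force" is the grip in N (left out, the last holds). Time passes only in rows, so rows that do not move let the fingers close. It gives the time, the measured TCP pose, the force, the opening and the grip force at its end, in the units of the state.
- readout.sense(): the state, without advancing time (a new reading comes with each control period).
- cams.snapshot(name): name is "side" or "top" or "wrist"; returns a dict with "pixels" (400x640x3 uint8, red, green, blue), "intrinsics" (3x3 intrinsics, pixels), "dist" ([k1, k2, p1, p2, k3] as OpenCV has them; the pictures are not rectified), "eye" and "rotation" of the camera in the world. Camera axes: x right, y down, z forward; pixel columns grow to the right and rows downward; lengths in m; the calibration is good to about 2 mm. A picture is of the moment at which its call begins. There is no depth.
- sign_off(): hands the job in; it is judged then, once.
The state is a dict: "t": time; "q": joint angles; "qd": joint speeds; "tau": joint torques, N m; "tcp_pos": TCP position; "tool_rot": TCP orientation; "force": force on the tool from outside, world axes, zero at the start; "ft_torque": the same for the moment, N m; "finger_gap": opening from 0.0 (shut) to 1.0 (fully open); "gripper_force": force on a finger pad.
Only numpy, scipy, OpenCV 4.12 (cv2) and the standard library are available. Lean on these libraries where they do the work, as an engineer would, in place of code of your own. Each camera call takes 0.05 s, during which the arm holds its last target. There are 200 camera calls.

## Working session

There is one attempt and no reset: what is moved stays moved. The work goes in short steps, Python scripts to look and compute and a tool call to move; the robot and the scene stay as the last step left them, time stands still between calls to the robot, and variables do not carry over. Pictures are saved under pics/ and viewed, at most 10 in all, crops included, and the job is handed in when it is done.

Besides the shell and the picture viewer there is one more tool, called after ">>>" as name(argument=value, ...), one argument or row to a line, values as JSON. send_rows: Moves the arm, as the interface text tells. Its arguments: {"type":"object","properties":{"commands":{"type":"string"},"grip_force":{"type":"number"}},"required":["commands"]}

```bash
ls; mkdir -p pics; cat > h.py <<'E'
import numpy as np, cv2, pickle
from station import readout, cams, sign_off
def snap(n,f):
    s=cams.snapshot(n); cv2.imwrite(f'pics/{f}.png',s['pixels'][:,:,::-1]); pickle.dump(s,open(f'pics/{f}.pkl','wb')); return s
def load(f): return pickle.load(open(f'pics/{f}.pkl','rb'))
def ray(s,uv):
    p=cv2.undistortPoints(np.array([[uv]],float),np.array(s['intrinsics']),np.array(s['dist']))[0,0]
    d=np.array(s['rotation'])@np.array([p[0],p[1],1]); return np.array(s['eye']),d/np.linalg.norm(d)
def atz(s,uv,z):
    e,d=ray(s,uv); return e+d*(z-e[2])/d[2]
def tri(*o):
    A=0;b=0;
    for s,uv in o:
        e,d=ray(s,uv);P=np.eye(3)-np.outer(d,d);A=A+P;b=b+P@e
    x=np.linalg.solve(A,b); return x,[float(np.linalg.norm((np.eye(3)-np.outer(ray(s,u)[1],ray(s,u)[1]))@(x-ray(s,u)[0]))) for s,u in o]
def proj(s,X):
    R=np.array(s['rotation']).T; t=-R@np.array(s['eye'])
    return cv2.projectPoints(np.array([X],float),cv2.Rodrigues(R)[0],t,np.array(s['intrinsics']),np.array(s['dist']))[0][0,0]
E
python3 - <<'E'
from h import *
for n in ['side','top','wrist']:
    s=snap(n,n); print(n,np.round(s['eye'],3),np.round(s['rotation'],2).tolist(),s['intrinsics'][0])
print(readout.sense())
a=[cv2.imread(f'pics/{n}.png') for n in ['side','top']]
cv2.imwrite('pics/both.png',cv2.resize(np.vstack(a),None,fx=.75,fy=.75))
E
```

```text
pics
side [ 0.393 -0.613  0.695] [0.92, -0.12, 0.04, -0.37] [453.79011737   0.         319.91169825]
top [ 0.469 -0.051  1.026] [0.71, -0.71, 0.03, -0.02] [450.53544168   0.         315.74238194]
wrist [0.079 0.625 0.374] [0.78, 0.61, 0.09, 0.12] [319.05943931   0.         317.87358022]
{'t': 0.15, 'q': array([ 1.14446812e+00,  5.28283830e-01,  1.43360219e+00,  6.49184771e-06,
        1.18140721e+00, -1.78510692e-01]), 'qd': array([ 0.00095321, -0.00409542, -0.00535741, -0.00018952,  0.00078829,
       -0.00185153]), 'tau': array([ 8.07670312e-04, -4.42740834e+01, -1.78277546e+01, -2.17471247e-04,
        5.62246452e-03,  7.34902528e-06]), 'tcp_pos': array([0.15305735, 0.60541842, 0.23854108]), 'tool_rot': array([ 1.23593112e-01,  9.92332615e-01, -8.10808856e-04, -2.56108204e-04]), 'force': array([ 0.75021495, -0.74295571, -0.06526248]), 'ft_torque': array([-0.01305965, -0.01803804, -0.01702688]), 'gripper_force': 0.0, 'finger_gap': 1.0021312928929968}
```

View pics/side.png

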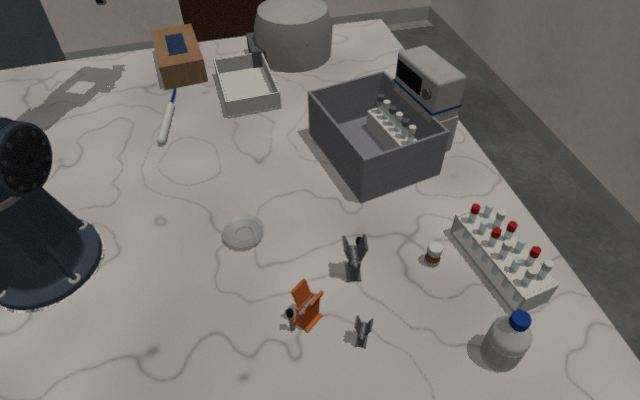

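View pics/top.png

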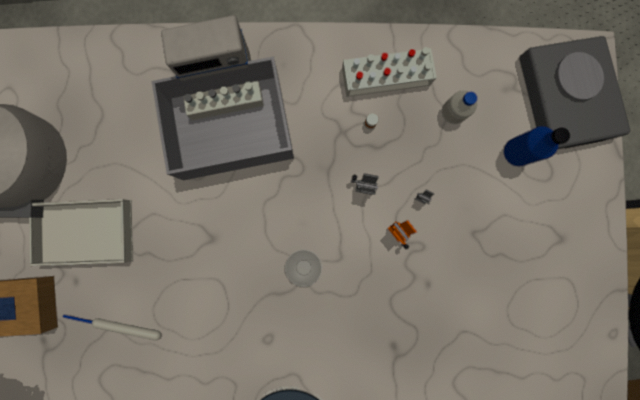

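The side view shows the grey sensor clip at about (354,258), the orange look-alike at (305,305), the small clip at (363,330) and the bath at (375,130). The top view shows the clip at (365,184) and the bath's near wall running from (168,175) to (292,155). I'll enlarge these areas.

```bash
python3 - <<'E'
from h import *
def crop(f,x,y,w,h,k):
    return cv2.resize(cv2.imread(f'pics/{f}.png')[y:y+h,x:x+w],None,fx=k,fy=k,interpolation=cv2.INTER_CUBIC)
A=np.hstack([crop('side',330,225,50,60,8),crop('top',340,165,50,60,8)])   # 400x480 each
cv2.imwrite('pics/c1.png',A)
B=np.hstack([crop('side',300,65,160,140,2.5),crop('top',145,50,160,140,2.5)])
cv2.imwrite('pics/c2.png',B)
E
```

```text
(no output)
```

View pics/c1.png

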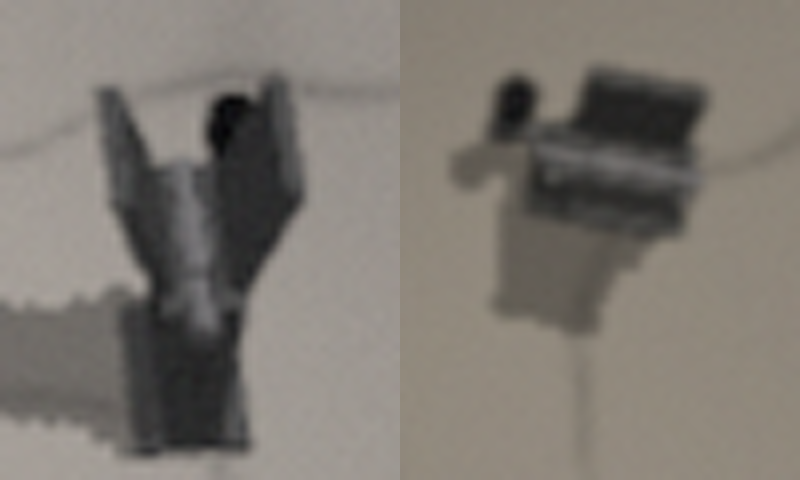

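View pics/c2.png

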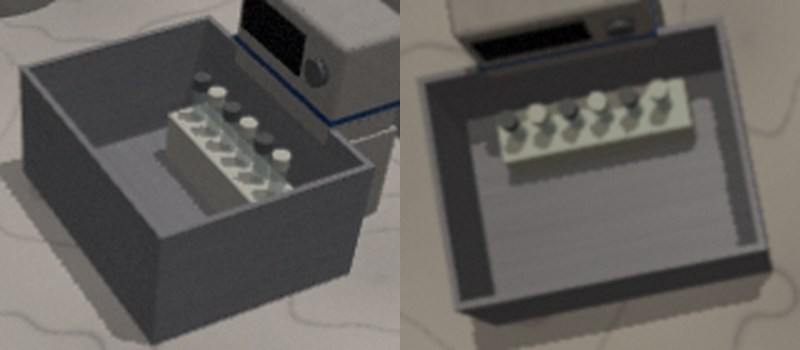

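```bash
cat > m1.py <<'E'
from h import *
S=load('side');T=load('top')
sc=lambda u,v:(S,(330+u/8-.5+.06,225+v/8-.44)); tc=lambda u,v:(T,(340+(u-400)/8-.44,165+v/8-.44))
sb=lambda u,v:(S,(300+u/2.5-.3,65+v/2.5-.3)); tb=lambda u,v:(T,(145+(u-400)/2.5-.3,50+v/2.5-.3))
for n,a,b in [('cap',sc(232,122),tc(516,96)),('wing+x -y',sc(278,74),tc(706,90)),('pin -y end',sc(203,320),tc(690,180)),
  ('bath near -y',sb(160,238),tb(768,247)),('bath near +y',sb(22,68),tb(459,309)),('bath far -y',sb(373,165),tb(721,22))]:
    x,r=tri(a,b); print(n,np.round(x,4),np.round(r,4))
    
for n,uv,z in [('w++',(595,70),.091),('w+-',(706,90),.091),('w-+',(525,215),.091),('w--',(684,235),.091),('pin+',(530,153),.051),('pin-',(694,180),.051),('cap',(516,96),.06)]:
    print(n,np.round(atz(*tc(*uv),z),4))
for u,v in [(122,455),(250,448)]: print('foot',np.round(atz(*sc(u,v),0),4))
E
python3 m1.py
```

```text
Traceback (most recent call last):
  File "m1.py", line 7, in <module>
    x,r=tri(a,b); print(n,np.round(x,4),np.round(r,4))
        ~~~^^^^^
  File "h.py", line 14, in tri
    e,d=ray(s,uv);P=np.eye(3)-np.outer(d,d);A=A+P;b=b+P@e
        ~~~^^^^^^
  File "h.py", line 8, in ray
    d=np.array(s['rotation'])@np.array([p[0],p[1],1]); return np.array(s['eye']),d/np.linalg.norm(d)
      ~~~~~~~~~~~~~~~~~~~~~~~^~~~~~~~~~~~~~~~~~~~~~~~
ValueError: matmul: Input operand 1 has a mismatch in its core dimension 0, with gufunc signature (n?,k),(k,m?)->(n?,m?) (size 3 is different from 4)
```

```bash
sed -i "s/s=cams.snapshot(n);/s=dict(cams.snapshot(n)); from scipy.spatial.transform import Rotation as Q; s['rotation']=Q.from_quat(s['rotation']).as_matrix();/; s/def load(f): .*/def load(f):\n    from scipy.spatial.transform import Rotation as Q\n    s=pickle.load(open(f'pics\/{f}.pkl','rb'))\n    if np.ndim(s['rotation'])==1: s['rotation']=Q.from_quat(s['rotation']).as_matrix()\n    return s/" h.py; python3 m1.py
```

```text
cap [ 0.5775 -0.1393  0.0572] [0.0002 0.0002]
wing+x -y [ 0.571  -0.1809  0.1257] [0.0008 0.0008]
pin -y end [ 0.5557 -0.187   0.0542] [0.0003 0.0003]
bath near -y [ 0.6261 -0.0074  0.1231] [0.0007 0.0007]
bath near +y [0.5761 0.2435 0.1227] [0.0007 0.0007]
bath far -y [0.8172 0.0326 0.1239] [0.002 0.002]
w++ [ 0.5809 -0.157   0.091 ]
w+- [ 0.5758 -0.1861  0.091 ]
w-+ [ 0.5427 -0.1386  0.091 ]
w-- [ 0.5377 -0.1801  0.091 ]
pin+ [ 0.5628 -0.1437  0.051 ]
pin- [ 0.5557 -0.1884  0.051 ]
cap [ 0.5774 -0.1391  0.06  ]
foot [ 0.5411 -0.1817  0.    ]
foot [ 0.5696 -0.1872  0.    ]
```

Clip: pin at 54 mm and cap at 57 mm match the text, at about (0.560,-0.167) with yaw about -9.5°. Bath rim at 123 mm is also within tolerance, with its middle near (0.604,0.119) and yaw +11.3°. I'll swing the arm over in an arc.

>>> send_rows(
  commands="85 -1 0 0 0.46;85 -1 0 0 0.46;85 -1 0 0 0.46;85 -1 0 0 0.46;85 -1 0 0 0.46;85 -1 0 0 0.46;85 -1 0 0 0.46;85 -1 0 0 0.46;85 -1 0 0 0.46;85 -1 0 0 0.46;85 -1 0 0 0.46;85 -1 0 0 0.46;85 -1 0 0 0.46;85 -1 0 0 0.46;85 -1 0 0 0.46;85 -1 0 0 0.46;85 -1 0 0 0.46;85 -1 0 0 0.46;85 -1 0 0 0.46;85 -1 0 0 0.46",
)

```text
t: 1.82
tcp_pos: [0.4884, 0.3986, 0.2389]
tool_rot: [0.431, 0.902, -0.0, -0.0]
force: [-0.2, 0.1, 0.3]
finger_gap: 0.995
gripper_force: 0.0
```

>>> send_rows(
  commands="85 -1 0 0 0.46;85 -1 0 0 0.46;85 -1 0 0 0.46;85 -1 0 0 0.46;85 -1 0 0 0.46;85 -1 0 0 0.46;85 -1 0 0 0.46;85 -1 0 0 0.46;85 -1 0 0 0.46;85 -1 0 0 0.46;85 -1 0 0 0.46;85 -1 0 0 0.46;85 -1 0 0 0.46;85 -1 0 0 0.46;85 -1 0 0 0.46;85 -1 0 0 0.46;85 0 0 0 0",
)

```text
t: 3.23
tcp_pos: [0.6235, 0.1094, 0.2389]
tool_rot: [0.647, 0.762, -0.001, 0.001]
force: [0.7, 0.6, 0.1]
finger_gap: 0.996
gripper_force: 0.0
```

```bash
cat >> h.py <<'E'
def rel(x,y,z,az):
    "shift to target in tool units (20mm) and spin units (4deg), az = azimuth of tool y in deg"
    from scipy.spatial.transform import Rotation as Q
    r=readout.sense(); R=Q.from_quat(r['tool_rot']).as_matrix(); d=R.T@(np.array([x,y,z])-r['tcp_pos'])/.02
    a=np.degrees(np.arctan2(R[1,1],R[0,1])); print('t',r['t'],'tcp',np.round(r['tcp_pos'],4),'az',round(a,2),'rel',np.round(d,2),'spin',round((a-az)/4,2),'tilt',np.round(R[:,2],3))
E
python3 - <<'E'
from h import *
rel(.560,-.1675,.16,-9.3)
s=snap('wrist','w1'); X=[.56,-.1675,.075]; print(proj(s,X), s['eye'])
cv2.imwrite('pics/w1b.png',cv2.resize(s['pixels'][:,:,::-1],None,fx=1.25,fy=1.25))
E
```

```text
t 3.2333 tcp [0.6235 0.1094 0.2389] az 9.32 rel [-13.14  -5.37   3.97] spin 4.65 tilt [ 0.    -0.002 -1.   ]
[229.58540153 386.79611991] [0.61258172 0.18725977 0.37430452]
```

View pics/w1b.png

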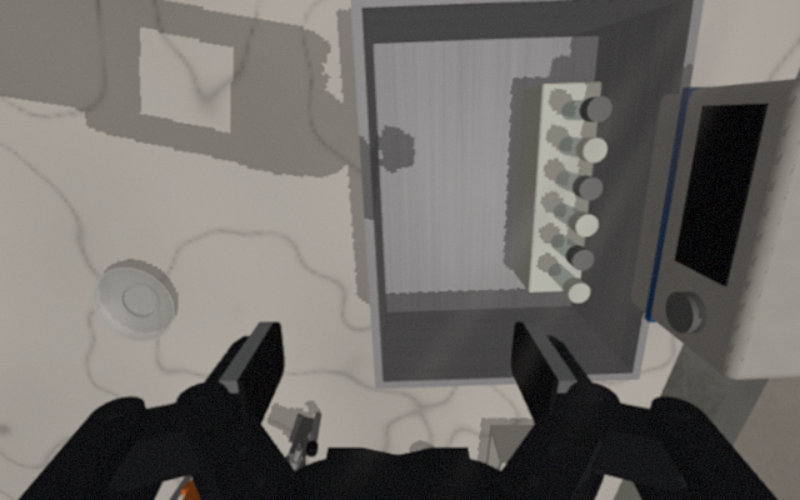

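The wrist view shows the near wall's rim as a thin light strip from (357,5) at the +y end to (379,385) at the -y end. The clip is at about (300,440), partly hidden by the gripper.

```bash
python3 - <<'E'
from h import *
s=load('w1')
for u,v in [(356,5),(363,5),(378,387),(385,380),(640,377)]: print(np.round(atz(s,((u+.5)/1.25-.5,(v+.5)/1.25-.5),.12),4))
E
```

```text
[0.5797 0.2444 0.12  ]
[0.5836 0.245  0.12  ]
[ 0.6292 -0.0057  0.12  ]
[0.6335 0.0014 0.12  ]
[0.8241 0.034  0.12  ]
```

>>> send_rows(
  commands="85 -1 -0.3 0 0.3;85 -1 -0.3 0 0.3;85 -1 -0.3 0 0.3;85 -1 -0.3 0 0.3;85 -1 -0.3 0 0.3;85 -1 -0.3 0 0.3;85 -1 -0.3 0 0.3;85 -1 -0.3 0 0.3;85 -0.8 -0.3 0 0.3;85 0 0 0 0.3;85 0 0 0 0.3;85 0 0 0 0.3;85 0 0 0 0.3;85 0 0 0 0.3;85 0 0 0 0.3;85 0 0 0 0.15;85 0 0 0 0",
)

```text
t: 4.7
tcp_pos: [0.5839, -0.0661, 0.2393]
tool_rot: [0.761, 0.649, -0.0, -0.0]
force: [0.9, -0.9, 0.6]
finger_gap: 0.995
gripper_force: 0.0
```

```bash
python3 - <<'E'
from h import *
rel(.560,-.1675,.16,-9.3)
s=snap('wrist','w2'); X=[.56,-.1675,.075]; print(proj(s,X), s['eye'])
E
```

```text
t 4.7 tcp [ 0.5839 -0.0661  0.2393] az -9.04 rel [-5.19 -0.38  3.96] spin 0.07 tilt [-0.  0. -1.]
[309.00918166 275.03992676] [0.59811913 0.01153159 0.37485054]
```

View pics/w2.png

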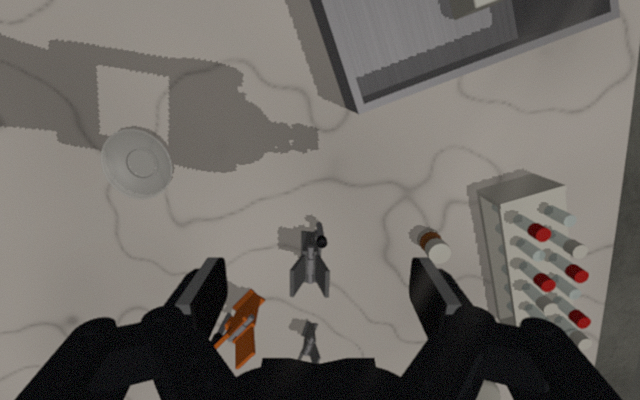

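The clip is at (310,262) in the wrist view, wing tops near y=293 with the cap at (321,241). The bath's near -y corner is at (358,112). One enlarged crop will refine the clip.

```bash
python3 - <<'E'
from h import *
s=load('w2'); cv2.imwrite('pics/c3.png',cv2.resize(s['pixels'][215:305,275:345,::-1],None,fx=6,fy=6,interpolation=cv2.INTER_CUBIC))
print(np.round(atz(s,(358,112),.12),4))
E
```

```text
[ 0.627  -0.0051  0.12  ]
```

View pics/c3.png

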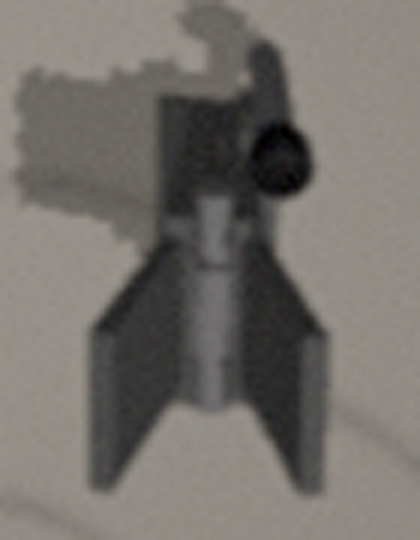

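The crop shows the left wing top along x=92 and the right along x=326, both spanning y=330 to 490. The cap is at (280,158) and the pin's ends are near (213,200) and (212,408).

```bash
python3 - <<'E'
from h import *
s=load('w2');T=load('top'); f=lambda u,v:(275+(u+.5)/6-.5,215+(v+.5)/6-.5)
c={k:atz(s,f(*p),.091) for k,p in dict(mp=(91,330),mm=(91,492),pp=(327,332),pm=(325,494)).items()}
for k in c: print(k,np.round(c[k],4))
m=sum(c.values())/4; xd=c['pp']+c['pm']-c['mp']-c['mm']; yd=c['pp']+c['mp']-c['pm']-c['mm']
print('mid',m,'width',np.linalg.norm(xd)/2,np.linalg.norm(yd)/2,'az',np.degrees(np.arctan2(xd[1],xd[0])),np.degrees(np.arctan2(yd[1],yd[0]))-90)
tc=lambda u,v:(T,(340+(u-400)/8-.44,165+v/8-.44))
for n,a,b in [('cap',(280,158),(516,96)),('w+-',(325,494),(706,90)),('w++',(327,332),(595,70)),('pin-',(212,408),(692,180))]:
    x,r=tri((s,f(*a)),tc(*b)); print(n,np.round(x,4),np.round(r,4))
rel(m[0],m[1],.16,-9.6)
E
```

```text
mp [ 0.5439 -0.1487  0.091 ]
mm [ 0.538 -0.18   0.091]
pp [ 0.583  -0.1553  0.091 ]
pm [ 0.578  -0.1868  0.091 ]
mid [ 0.5607168  -0.16772519  0.091     ] width 0.040122667712054284 0.03189831405255464 az -9.658369824061623 -9.89196802825549
cap [ 0.5779 -0.1396  0.0544] [0.0001 0.0001]
w+- [ 0.5769 -0.1865  0.0908] [0.0012 0.0012]
w++ [ 0.5821 -0.1578  0.0863] [0.0007 0.0007]
pin- [ 0.5561 -0.1875  0.0572] [0.0011 0.0011]
t 4.75 tcp [ 0.5839 -0.0663  0.2393] az -9.02 rel [-5.19 -0.35  3.97] spin 0.15 tilt [ 0.  0. -1.]
```

Clip's wing middle is (0.561,-0.168) with yaw -9.8°. Widths 40 and 32 mm and height about 89 mm all match. Moving above it, then down.

>>> send_rows(
  commands="85 -1 -0.07 0 0.2;85 -1 -0.07 0 0;85 -1 -0.07 0 0;85 -1 -0.07 0 0;85 -1 -0.07 0 0;85 -0.17 0 0 0;85 0 0 1 0;85 0 0 1 0;85 0 0 1 0;85 0 0 1 0;85 0 0 0 0;85 0 0 0 0",
)

```text
t: 5.75
tcp_pos: [0.559, -0.1664, 0.1585]
tool_rot: [0.765, 0.644, -0.0, -0.001]
force: [0.1, 0.3, 1.4]
finger_gap: 0.998
gripper_force: 0.0
```

```bash
python3 - <<'E'
from h import *
rel(.5607,-.1677,.064,-9.8)
E
```

```text
t 5.75 tcp [ 0.559  -0.1664  0.1585] az -9.82 rel [-0.06  0.11  4.73] spin -0.01 tilt [-0.002  0.002 -1.   ]
```

>>> send_rows(
  commands="85 -0.06 0.11 0.8 0;85 0 0 0.8 0;85 0 0 0.8 0;85 0 0 0.8 0;85 0 0 0.8 0;85 0 0 0.7 0;85 0 0 0 0;85 0 0 0 0;60 0 0 0 0;45 0 0 0 0;35 0 0 0 0;28 0 0 0 0;20 0 0 0 0;12 0 0 0 0;8 0 0 0 0;8 0 0 0 0;8 0 0 0 0;8 0 0 0 0;8 0 0 0 0",
  grip_force=45,
)

```text
t: 7.33
tcp_pos: [0.5613, -0.169, 0.0676]
tool_rot: [0.765, 0.644, -0.0, 0.0]
force: [-3.2, 1.2, 11.7]
finger_gap: 0.181
gripper_force: 50.6
```

```bash
python3 - <<'E'
from h import *
rel(.5607,-.1677,.064,-9.8); r=readout.sense(); print(r['finger_gap']*85.4,r['gripper_force'],r['force'])
a=snap('side','s3')['pixels'][200:310,300:410,::-1]; b=snap('wrist','w3')['pixels'][:,:,::-1]
cv2.imwrite('pics/c4.png',np.hstack([cv2.resize(a,(400,400),interpolation=cv2.INTER_CUBIC),cv2.resize(b[200:400,220:420],(400,400),interpolation=cv2.INTER_CUBIC)]))
E
```

```text
t 7.3333 tcp [ 0.5613 -0.169   0.0676] az -9.82 rel [ 0.06 -0.04  0.18] spin -0.0 tilt [-0. -0. -1.]
15.46692824016189 50.62325835227966 [-3.15574281  1.20520328 11.65410675]
```

View pics/c4.png

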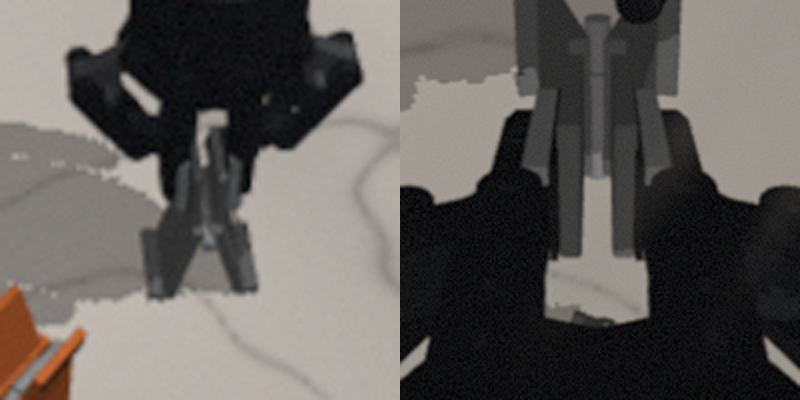

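The jaws are squeezed fully open (gap 15.5 mm, force 50 N) and the clip is centred and upright between the pads. Next: lift, then carry it over the wall.

>>> send_rows(
  commands="8 0 0 -0.3 0;8 0 0 -0.7 0;8 0 0 -1 0;8 0 0 -1 0;8 0 0 -1 0;8 0 0 -1 0;8 0 0 -1 0;8 0 0 -1 0;8 0 0 -1 0;8 0 0 -0.6 0;8 0 0 0 0",
)

```text
t: 8.35
tcp_pos: [0.5631, -0.1696, 0.2406]
tool_rot: [0.765, 0.644, 0.001, 0.003]
force: [0.9, -1.5, -0.7]
finger_gap: 0.181
gripper_force: 49.9
```

>>> send_rows(
  commands="8 0.4 0.07 0 -0.15;8 0.8 0.14 0 -0.3;8 0.8 0.14 0 -0.3;8 0.8 0.14 0 -0.3;8 0.8 0.14 0 -0.3;8 0.8 0.14 0 -0.3;8 0.8 0.14 0 -0.3;8 0.8 0.14 0 -0.3;8 0.8 0.14 0 -0.3;8 0.8 0.14 0 -0.3;8 0.8 0.14 0 -0.3;8 0.8 0.14 0 -0.3;8 0.8 0.14 0 -0.3;8 0.8 0.14 0 -0.3;8 0.8 0.14 0 -0.3;8 0.8 0.14 0 -0.3;8 0.8 0.14 0 -0.3;8 0.8 0.14 0 -0.3;8 0.4 0.07 0 -0.1;8 0 0 0 0",
)

```text
t: 10.02
tcp_pos: [0.6085, 0.1199, 0.2358]
tool_rot: [0.631, 0.776, -0.001, -0.001]
force: [-0.3, -0.1, -1.3]
finger_gap: 0.182
gripper_force: 49.9
```

```bash
python3 - <<'E'
from h import *
rel(.606,.119,.205,11.2); r=readout.sense(); print(r['finger_gap']*85.4,r['gripper_force'],r['force'])
E
```

```text
t 10.0167 tcp [0.6085 0.1199 0.2358] az 11.71 rel [-0.02 -0.13  1.54] spin 0.13 tilt [-0.003  0.001 -1.   ]
15.51208608967198 49.91491377353668 [-0.28159192 -0.05789209 -1.32672469]
```

Adjust, and lower to just above the rim (jaw bottoms at about 0.135) for a check.

>>> send_rows(
  commands="8 -0.02 -0.13 0.5 0.13;8 0 0 0.5 0;8 0 0 0.5 0;8 0 0 0 0;8 0 0 0 0",
)

```text
t: 10.43
tcp_pos: [0.6064, 0.116, 0.2058]
tool_rot: [0.636, 0.771, -0.001, -0.001]
force: [-0.5, -0.4, -0.5]
finger_gap: 0.178
gripper_force: 49.9
```

```bash
python3 - <<'E'
from h import *
rel(.606,.119,.156,11.2)
a=snap('side','s4')['pixels'][60:180,290:410,::-1]; b=snap('wrist','w4')['pixels'][:,:,::-1]
cv2.imwrite('pics/c5.png',np.hstack([cv2.resize(a,(400,400),interpolation=cv2.INTER_CUBIC),cv2.resize(b[160:360,220:420],(400,400),interpolation=cv2.INTER_CUBIC)]))
E
```

```text
t 10.4333 tcp [0.6064 0.116  0.2058] az 10.97 rel [0.15 0.02 2.49] spin -0.06 tilt [-0.003 -0.    -1.   ]
```

View pics/c5.png

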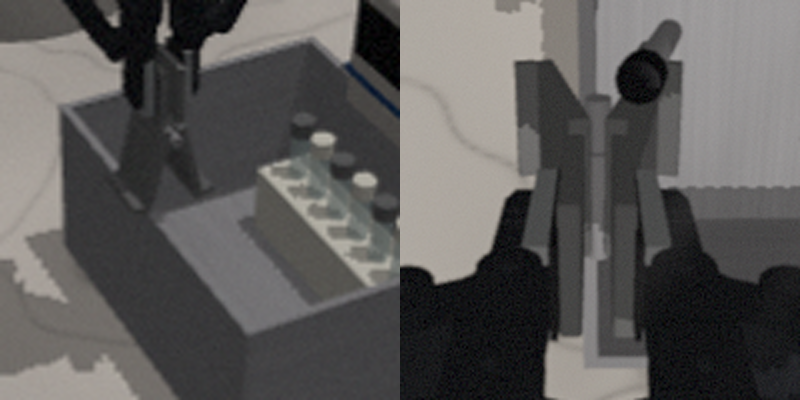

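The side view shows the open jaws straddling the rim. In the wrist view the wall strip, x about 584 to 598, sits slightly left of the clip centre at 597. I'll put numbers on that.

```bash
python3 - <<'E'
from h import *
s=load('w4'); f=lambda u,v:(220+(u+.5-400)/2-.5,160+(v+.5)/2-.5)
r=readout.sense(); x=np.array([np.cos(np.radians(11.2)),np.sin(np.radians(11.2))])
for n,p,z in [('outer corner',(584,366),.12),('inner',(598,354),.12),('outer mid',(584,300),.12),('outer far',(578,40),.12),('inner far',(594,40),.12),('pin+',(597,97),.2-.006),('pin-',(597,250),.194),('wing-',(570,335),.232),('wing+',(624,335),.232)]:
    X=atz(s,f(*p),z); print(n,np.round(X,4),'rel tcp x',np.round((X[:2]-r['tcp_pos'][:2])@x*1000,1),'y',np.round((X[:2]-r['tcp_pos'][:2])@[-x[1],x[0]]*1000,1))
E
```

```text
outer corner [ 0.6272 -0.0061  0.12  ] rel tcp x -4.5 y -124.0
inner [0.6319 0.0013 0.12  ] rel tcp x 1.6 y -117.6
outer mid [0.6209 0.0272 0.12  ] rel tcp x -4.1 y -90.1
outer far [0.5985 0.1357 0.12  ] rel tcp x -5.1 y 20.7
inner far [0.6041 0.1368 0.12  ] rel tcp x 0.7 y 20.7
pin+ [0.6042 0.1416 0.194 ] rel tcp x 1.7 y 25.4
pin- [0.6125 0.0989 0.194 ] rel tcp x 1.5 y -18.1
wing- [0.6061 0.1018 0.232 ] rel tcp x -4.1 y -14.0
wing+ [0.6173 0.104  0.232 ] rel tcp x 7.2 y -14.0
```

Wall middle is at -1.8 mm and the clip centre at +1.6 mm, so I'll shift 3.4 mm toward the robot and lower.

>>> send_rows(
  commands="8 0.1 -0.17 0 -0.05;8 0 0 0.2 0;8 0 0 0.3 0;8 0 0 0.3 0;8 0 0 0.4 0;8 0 0 0.4 0;8 0 0 0.4 0;8 0 0 0.3 0;8 0 0 0.2 0;8 0 0 0 0;8 0 0 0 0;8 0 0 0 0",
)

```text
t: 11.53
tcp_pos: [0.6039, 0.1182, 0.1576]
tool_rot: [0.634, 0.773, 0.0, 0.0]
force: [0.8, 0.2, -1.2]
finger_gap: 0.183
gripper_force: 49.9
```

```bash
python3 - <<'E'
from h import *
rel(.603,.119,.156,11.2); r=readout.sense(); print(r['finger_gap']*85.4,r['gripper_force'],r['force'],r['ft_torque'])
E
```

```text
t 11.5333 tcp [0.6039 0.1182 0.1576] az 11.24 rel [ 0.05 -0.03  0.08] spin 0.01 tilt [ 0.001  0.    -1.   ]
15.649018703391114 49.91382837295532 [ 0.81380973  0.22634502 -1.15952385] [-0.03383625  0.01396465  0.01998626]
```

>>> send_rows(
  commands="20 0 0 0 0;26 0 0 0 0;32 0 0 0 0;40 0 0 0 0;50 0 0 0 0;60 0 0 0 0;70 0 0 0 0;80 0 0 0 0;80 0 0 0 0;80 0 0 0 0;80 0 0 0 0;80 0 0 0 0",
)

```text
t: 12.53
tcp_pos: [0.6035, 0.1182, 0.1573]
tool_rot: [0.634, 0.773, -0.0, 0.0]
force: [-0.5, 0.4, 0.4]
finger_gap: 0.937
gripper_force: 0.0
```

```bash
python3 - <<'E'
from h import *
rel(.603,.119,.156,11.2); r=readout.sense(); print(r['finger_gap']*85.4,r['gripper_force'],r['force'])
a=snap('side','s5')['pixels'][60:180,290:410,::-1]; b=snap('wrist','w5')['pixels'][:,:,::-1]
cv2.imwrite('pics/c6.png',np.hstack([cv2.resize(a,(400,400),interpolation=cv2.INTER_CUBIC),cv2.resize(b[160:360,220:420],(400,400),interpolation=cv2.INTER_CUBIC)]))
E
```

```text
t 12.5333 tcp [0.6035 0.1182 0.1573] az 11.24 rel [ 0.05 -0.02  0.06] spin 0.01 tilt [ 0. -0. -1.]
79.98018265824236 0.0 [-0.52793526  0.41724518  0.37306738]
```

View pics/c6.png

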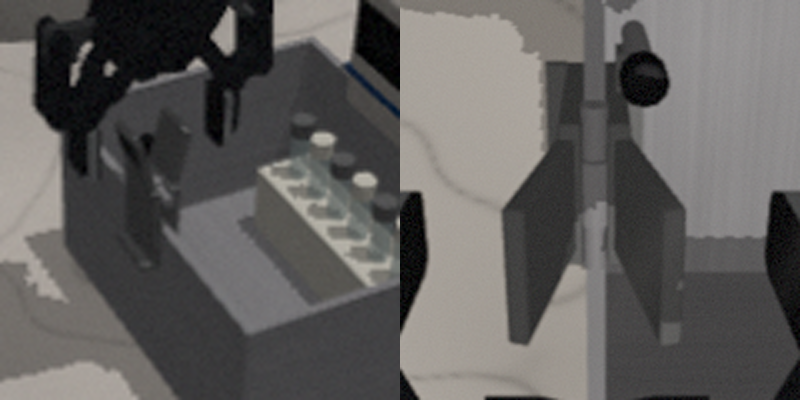

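```bash
cat > fit.py <<'E'
from h import *
from scipy.optimize import least_squares
from scipy.spatial.transform import Rotation as Q
def fit(obs,p0):
    def model(p):
        w=p[6]; P=dict(Lp=(-w,.016,.091),Lm=(-w,-.016,.091),Rp=(w,.016,.091),Rm=(w,-.016,.091),cap=(.009+p[7],.031,.058),pp=(0,.0225,.054),pm=(0,-.0225,.054))
        R=Q.from_euler('zyx',p[3:6]); return {k:R.apply(v)+p[:3] for k,v in P.items()}
    def res(p):
        m=model(p); return np.concatenate([proj(s,m[k])-uv for s,k,uv in obs]+[[(p[6]-.0195)*1000,p[7]*500]])
    r=least_squares(res,p0,loss='soft_l1'); print('pos',np.round(r.x[:3],4),'zyx deg',np.round(np.degrees(r.x[3:6]),1),np.round(r.x[6:],4)); print(np.round(r.fun,1))
    d=r.x[:2]-[.6035,.1185]; c,s=np.cos(.1955),np.sin(.1955); print('bath frame mm',np.round([1000*(d[0]*c+d[1]*s),1000*(-d[0]*s+d[1]*c),1000*(r.x[2]-.12)],1))
f=lambda u,v:np.array((220+(u+.5-400)/2-.5,160+(v+.5)/2-.5)); g=lambda u,v:np.array((290+(u+.5)*.3-.5,60+(v+.5)*.3-.5))
if __name__=='__main__':
    w=load('w5'); s=load('s5'); w2=load('w2'); f2=lambda u,v:(275+(u+.5)/6-.5,215+(v+.5)/6-.5)
    fit([(w2,k,f2(*u)) for k,u in dict(Lp=(91,330),Lm=(91,492),Rp=(327,332),Rm=(325,494),cap=(280,158),pp=(213,198),pm=(212,408)).items()],[.56,-.168,0,-.17,0,0,.02,0])
    fit([(w,k,f(*u)) for k,u in dict(Lp=(503,208),Lm=(510,343),Rp=(685,208),Rm=(680,344),cap=(643,78),pp=(593,103),pm=(593,265)).items()]+[(s,k,g(*u)) for k,u in dict(cap=(148,142),Rp=(160,108)).items()],[.6035,.119,.085,.195,0,0,.02,0])
E
python3 fit.py
```

```text
pos [ 0.561  -0.1655  0.0036] zyx deg [-9.9  0.1  0. ] [0.0197 0.0024]
[-0.1 -0.3  0.3  0.2  0.2 -0.1 -0.3  0.3 -0.5  0.7  0.2 -0.7  0.1 -0.1
  0.2  1.2]
bath frame mm [ -96.8 -270.3 -116.4]
pos [0.6038 0.1203 0.0931] zyx deg [11.1  0.6  0.5] [0.0176 0.0025]
[-0.2 -0.  -0.1  0.2  0.5 -0.3 -0.7 -0.7 -0.1  0.3  0.2  1.7  0.2 -0.4
 -0.6 -0.7  2.3 -1.1 -1.9  1.2]
bath frame mm [  0.6   1.7 -26.9]
```

>>> send_rows(
  commands="85 0 0 -0.5 0;85 0 0 -1 0;85 0 0 -1 0;85 0 0 -1 0;85 0 0 -1 0;85 0 0 -1 0;85 0 0 0 0;85 0 0 0 0",
)

```text
t: 13.3
tcp_pos: [0.6042, 0.1182, 0.2691]
tool_rot: [0.634, 0.773, 0.001, 0.001]
force: [-0.7, -0.3, -0.7]
finger_gap: 0.995
gripper_force: 0.0
```

The fit puts the clip square (tilt under 1°), 1 mm off the wall's middle plane, about 27 mm down, with the probe inside. A quick numeric check confirms whether the retreat moved it before I hand in.

```bash
python3 - <<'E'
from h import *
a=load('s5')['pixels'];b=snap('side','s6')['pixels']
g=lambda p:cv2.cvtColor(p,cv2.COLOR_RGB2GRAY)
best=cv2.matchTemplate(g(b)[105:160,310:365],g(a)[118:145,324:348],cv2.TM_CCOEFF_NORMED); print(cv2.minMaxLoc(best),'expect loc (14,13)')
sign_off()
E
```

```text
(-0.5785213708877563, 0.9934656023979187, (2, 9), (14, 13)) expect loc (14,13)
the job is handed in; nothing more can be done
```

The sensor clip is clamped on the middle of the bath's near wall, upright and square, about 27 mm down over the rim with the probe inside. The arm is clear, I kept it away from the small clip, and the job is handed in at about 13 s; I haven't seen the judge's result.

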